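# Reset the ratchet block clamp on a printing block

### The job

The ratchet clamp was wound shut before its cherry block was in: press the knob down to free the pawl, turn it right back until the jaw is fully open, and let the knob up. Slide the block gently along the fence until its end is flush against the brass end stop, then wind the knob on click by click until the red sprung pad squeezes the block with about 10 N (first firm bite, never near solid). Never force the knob back against the pawl nor ram it down, leave the other things on the table alone, and let go.

Things in the scene. Friction and masses are not known exactly. Their poses are not given: they have to be found in the camera images.
- clamp: Block clamp, fixed to the table: dark wooden bed, top 12 mm above the table, spanning x -150..90, y -120..145 mm. Origin on the table; x runs along the fence from the open near end to the end stop, y from fence (-y side) to knob (+y side), z up. The brass fence stands 18 mm above the bed, inner face at y = -90 mm. Other mm figures in this list are in this frame.
- end_stop: Brass end stop across the far end of the bed, fixed to it, 12 x 70 mm, top 32 mm above the table, inner face at x = 60 mm, y -95..-25 mm (origin = the clamp's origin)
- stop_face (a point): Middle of the end stop's inner face, at (60, -60, 22) mm of the clamp
- block: Cherry-wood printing block, loose, 90 (x) x 60 (y) x 24 (z) mm, 0.11 kg, dark carved wave lines on top; origin at the centre of its underside. It lies on the bed beside the fence, long side along the clamp's x, near the open end. Home: its far end against the end stop and its long side against the fence, i.e. origin at (15, -60, 12) mm of the clamp
- jaw: Steel jaw, x -5..35 mm, y 4..22 mm, top at z = 40 mm when spindle is 0 (its origin is then the clamp's origin); it moves 10 mm towards the fence (-y) per rad of spindle and carries a red sprung pad facing the block, x 0..30 mm, z 14..34 mm
- spindle (a joint): Angle of knob and wheel about the vertical axis at (15, 85) mm, rad. 0 = jaw fully open, at its end; grows clockwise seen from above (jaw closing), up to 2.3; anticlockwise is back. 24 teeth, each click 0.262 rad (2.6 mm of jaw, 7.9 N of squeeze once the pad bites); the pawl drops at about 0.262 n - 0.01 rad, and a loaded wheel, let go, eases back onto the last tooth passed
- knob (a joint): How far the knob is pressed down, m: 0 up, 0.011 on its shoulder. A spring pushes it up (4 N at the top, 10 N near the shoulder, plus about 3 N from the pawl from 2 mm on). Pressing pushes the pawl outward: from about 6.5 mm on it is clear and the wheel can be turned back; 8 to 9 mm is right. It turns with the wheel and springs up when let go
- knob_grip (a point): On the knob's axis, at the height to grip it, 77 mm above the table when up. The boxwood knob is a round grip 36 mm in diameter from 57 to 95 mm above the table, over a dark steel flange 52 mm in diameter, 4 mm thick, at 53 to 57 mm; a black line on its top
- pawl: Red spring pawl, a slide in the clamp's y, at the +y side of the steel ratchet wheel (71 mm in diameter, 32 to 40 mm above the table, under the knob), reaching to y = 150 mm, top at 56 mm; origin at (15, 85, 0) mm when fully in, 4 mm or more farther in +y when clear of the teeth. It is not to be loaded by more than 30 N
- weight: Bystander: bronze desk weight bar 140 x 24 x 16 mm, origin under its centre
- brush_rest: Bystander: white porcelain brush rest with four knobs, 70 x 22 x 26 mm
- jar: Bystander: lidded clay pigment jar, rust-brown, 62 mm in diameter, 64 mm high
- spoon: Bystander: boxwood burnishing spoon, 170 mm long
- baren: Bystander: round baren, 116 mm in diameter, 21 mm high
- dish: Bystander: small blue pigment dish, 76 mm in diameter, 22 mm high
- jaw_front (a point): Middle of the jaw's face behind the pad. The pad's seat is set anew each time, not measured: at spindle 0 the pad's face is 2.5 to 10.5 mm clear of a block lying against the fence. The pad yields 3 N per mm, solid after 8 mm; each N of squeeze adds 0.01 N m to the moment that winds the knob on, over a bare -0.02 to 0.02 (held still just past a tooth, friction) or 0.11 (cresting one)
- post: Fixed steel post on which wheel and knob turn, with a brass shoulder 32 mm in diameter, top 42 mm above the table, on which the fully pressed knob's flange lands; origin = the clamp's origin. The shoulder is not to bear more than 20 N
There are look-alikes about, which are no part of the job. There is more than one size of the block; the one meant has the size given above.

How it is judged (in metres and radians):
On the way, in this order (a step that is already met when the one before it is completed fails the run):
1. the pawl freed and the knob turned back until the jaw is fully open (within about 8 degrees), the block still short of the stop (value of joint spindle below 0.14 rad and x of block in the frame of clamp below -0.02 m), for 0.2 s.
2. the jaw still open, the block slid home, flat on the bed, within 2 mm of the end stop (x of block in the frame of clamp above 0.013 m and z of block in the frame of clamp below 0.015 m and angle between the x axis of block and the x axis of clamp, either way round below 0.04 rad and value of joint spindle below 0.2 rad), for 0.2 s.
At the end, for the whole second after the job is handed in: The block lies flat on the bed, within 2 mm of the end stop and square to the clamp within 0.04 rad, at rest, squeezed by the sprung pad with 3 to 16.5 N; the knob is up, held by the ratchet, and let go (x of block in the frame of clamp above 0.013 m and z of block in the frame of clamp below 0.015 m and angle between the x axis of block and the x axis of clamp, either way round below 0.04 rad and contact force between block and jaw between 3 and 16.5 N and value of joint knob below 0.0015 m and linear speed of block below 0.01 m/s); the robot touches nothing.
It fails at once if the wheel forced back against the pawl with more than 30 N (contact force between pawl and anything else above 30 N).
It fails at once if the knob rammed down on its shoulder with more than 20 N (contact force between post and anything else above 20 N).
It fails at once if the block rammed into the end stop with more than 30 N (contact force between block and end_stop above 30 N).
It fails at once if the block squeezed by the jaw with more than 20 N (contact force between block and jaw above 20 N).
It fails at once if a bystander moved by more than 15 mm (distance of any of weight, brush_rest, jar, spoon, baren, dish from where it was at the start of the episode above 0.015 m).
It also fails if it takes over 70 s, if anything falls off the work surface, if the arm or the gripper's body presses on something with over 40 N, if the wrist force passes 120 N, or if a joint passes its speed limit or range.

### The arm

A 6-joint arm with a two-finger parallel gripper is mounted at the origin on the work surface. World frame = base frame: x ahead of the robot, y to its left, z up, the work surface at z = 0. Lengths are in mm, angles in rad, forces in N, time in s.
With the tool pointing down it reaches from about 350 to 775 mm from the base axis. Payload 7.3 kg.
Tool frame: the origin (TCP) lies at the very end of the fingers, on their centre line; the grasp point (between the pads) lies 19 mm behind it; z points along the fingers, y is the line along which they close (so a half turn about z gives the same grasp; the last joint's range is limited). The gripper opens to 92 mm and grips with 3 to 60 N. Pads are 19 mm wide; open, the fingers measure 130 mm over their backs; the gripper's body (75 mm by 190 mm) begins 47 mm behind the grasp point.
Start: joints at [1.186, 0.342, 1.524, -0, 1.275, -0.146], TCP at [124.166, 510.125, 226.741] pointing down, gripper open.
Joint ranges: [-2.53, 2.53], [-0.77, 2.02], [0.04, 2.7], [-1, 4.14], [0.28, 2.66], [-3.11, 3.11]. Speed limits (rad/s): [2.57, 2.57, 3.14, 3.14, 3.14, 3.14].

### API

Orientations are given as [roll, pitch, yaw] about the fixed x, y, z axes, in that order (R = Rz(yaw) Ry(pitch) Rx(roll)).
In Python, from plant import get_obs, vision, workorder gives the robot as it stands.
- The arm moves only by the shell command python3 -m pendant 'ROWS' [OPENING]. ROWS is a JSON object of lists of equal length, an entry for each row: "dp": the shift along the tool's x, y, z in m, a list of three; "rotation": the turn, a rotation vector about the tool's x, y, z in rad, a list of three. A call has 1 to 8 rows; each row is the pose to reach, as a shift and turn from the pose commanded when the call began, along the tool's axes at that moment; what a row does not reach only later rows make up. A row lasts 1/8 s, in which the tool goes at most 62.5 mm and 10.7 degrees, less where a joint would pass 70% of its speed; a pose out of reach is approached as far as the arm can. A call with a gripper value outside its range is refused whole. OPENING is the finger opening in m, from 0 to 0.0918, set as the call begins (- or left out, the last holds). The fingers move at their own pace and stop on an object; the grip force is fixed at half the most. Time passes only in rows, so rows that repeat a pose let the fingers close. It gives the time, the measured TCP pose, the force, the opening and the grip force at its end, in the units of the state.
- get_obs(): the state, without advancing time (a new reading comes with each control period).
- vision.capture(name): name is "scene" or "top" or "wrist"; returns a dict with "pixels" (400x640x3 uint8, red, green, blue), "vfov" (degrees; the focal length in pixels is half the picture's height over the tangent of half this angle, whatever the lens; pixels are square), "cx", "cy" (the principal point, pixels), "pose" (4x4, takes a point from camera to world coordinates); the wrist camera has in their place "T_tool_cam" (4x4, takes a point from camera to tool coordinates, whose origin is the TCP and whose axes are the flange's). Camera axes: x right, y up, looking along -z (the intrinsics and any distortion apply to the point x, -y, -z); pixel columns grow to the right and rows downward; lengths in mm; the calibration is good to about 2 mm. A picture is of the moment at which its call begins: read the wrist's pose just before it. There is no depth.
- workorder.close_job(): hands the job in; it is judged then, once.
The state is a dict: "time": time; "joint_positions": joint angles; "dq": joint speeds; "tau": joint torques, N m; "tool_pos": TCP position; "tcp_rot": TCP orientation; "contact_force": force on the tool from outside, world axes, zero at the start; "moment": the same for the moment, N m; "grip_width": finger opening in mm; "finger_force": force on a finger pad.
Only numpy, scipy, OpenCV 4.12 (cv2) and the standard library are available. Lean on these libraries where they do the work, as an engineer would, in place of code of your own. Each camera call takes 0.05 s, during which the arm holds its last target. There are 200 camera calls.

## Working session

There is one attempt and no reset: what is moved stays moved. The work goes in short steps, Python scripts to look and compute and a shell command to move; the robot and the scene stay as the last step left them, time stands still between calls to the robot, and variables do not carry over. Pictures are saved under pics/ and viewed, at most 10 in all, crops included, and the job is handed in when it is done.

```bash
ls; mkdir -p pics; python3 - <<'E'
from plant import get_obs, vision
import cv2
o=get_obs();print(o)
for n in("scene","top"):
    c=vision.capture(n);cv2.imwrite(f"pics/{n}0.png",c["pixels"][:,:,::-1]);print(n,{k:v for k,v in c.items() if k!="pixels"})
E
```

```text
pics
{'time': 0.0, 'joint_positions': array([ 1.18599233e+00,  3.42708637e-01,  1.52502710e+00, -1.74749047e-05,
        1.27537182e+00, -1.46012872e-01]), 'dq': array([ 0.00031409, -0.00077995,  0.00128508, -0.00173878, -0.00062051,
        0.00053091]), 'tau': array([-3.14545950e-04, -4.31237483e+01, -2.44217420e+01,  7.16686388e-02,
        5.59272605e-02, -9.94235324e-05]), 'tool_pos': array([124.01394418, 509.72621461, 226.04874661]), 'tcp_rot': array([-3.14009144e+00, -2.03877425e-04,  2.90280648e+00]), 'contact_force': array([-0.32555972, -0.68315728, -0.50884255]), 'moment': array([-0.01852386, -0.03953328, -0.00323818]), 'finger_force': 0.0, 'grip_width': 91.93174602603168}
scene {'vfov': 48.11487889958485, 'cx': 326.1730171409382, 'cy': 195.251616458626, 'pose': array([[-4.55829741e-01, -6.13008721e-01,  6.45321280e-01,
         1.22140230e+03],
       [ 8.90064023e-01, -3.12066692e-01,  3.32265580e-01,
         3.56625293e+02],
       [-2.29842081e-03,  7.25833788e-01,  6.87866288e-01,
         7.78170986e+02],
       [ 0.00000000e+00,  0.00000000e+00,  0.00000000e+00,
         1.00000000e+00]])}
top {'vfov': 42.164164022995735, 'cx': 323.4490015028119, 'cy': 203.38665583857102, 'pose': array([[ 2.33663366e-02,  9.87848329e-01, -1.53654459e-01,
         3.50750053e+02],
       [-9.99599963e-01,  2.06359293e-02, -1.93409354e-02,
        -9.03450680e+00],
       [-1.59351082e-02,  1.54044918e-01,  9.87935340e-01,
         1.37058812e+03],
       [ 0.00000000e+00,  0.00000000e+00,  0.00000000e+00,
         1.00000000e+00]])}
```

View pics/scene0.png

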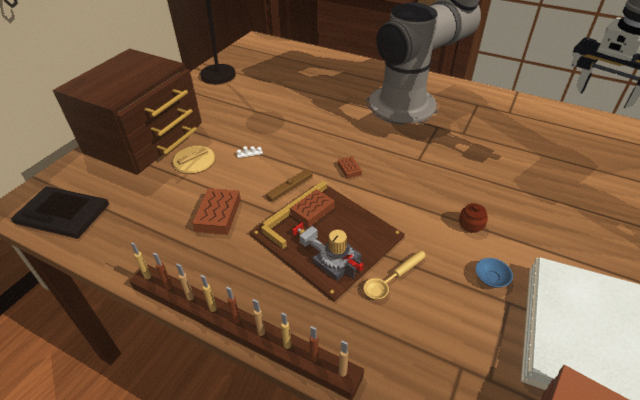

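View pics/top0.png

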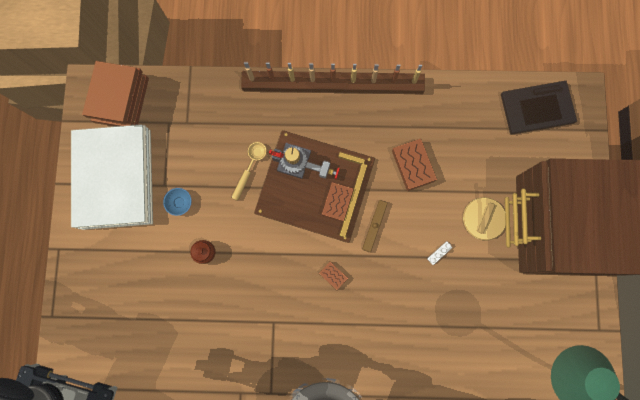

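The scene view shows the clamp, with the knob at about (338,240) and the block at (313,207). In the top view the knob is at (292,155) and the block at (338,202). Next I'll look at enlarged crops.

```bash
python3 - <<'E'
import cv2
a=cv2.imread("pics/top0.png")[120:250,235:395];cv2.imwrite("pics/topc.png",cv2.resize(a,None,fx=5,fy=4.6,interpolation=cv2.INTER_CUBIC) if 0 else cv2.resize(a,None,fx=4.6,fy=4.6,interpolation=cv2.INTER_CUBIC))
a=cv2.imread("pics/scene0.png")[170:300,240:410];cv2.imwrite("pics/scenec.png",cv2.resize(a,None,fx=4.6,fy=4.6,interpolation=cv2.INTER_CUBIC))
E
```

```text
(no output)
```

View pics/topc.png

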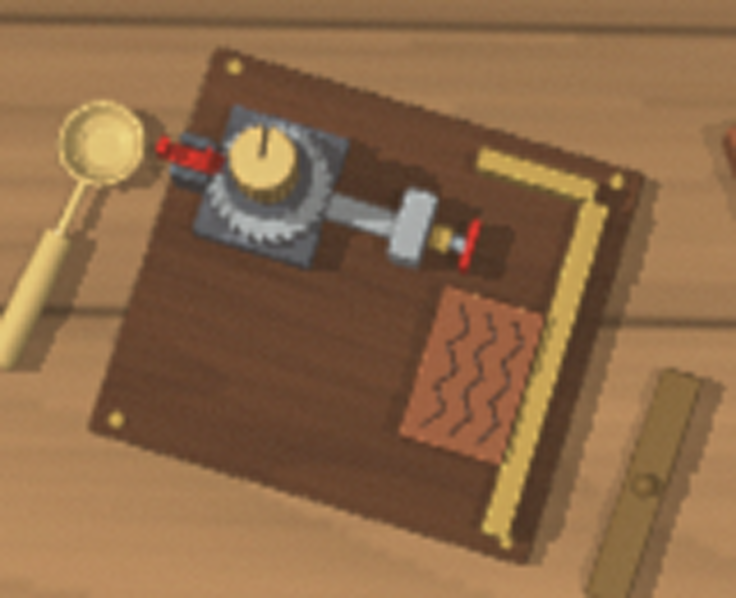

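View pics/scenec.png

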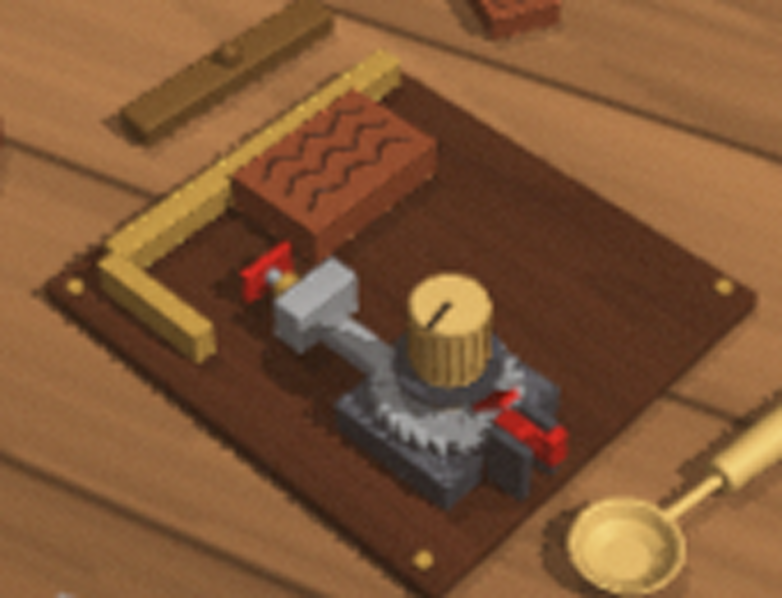

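The enlarged crops show the bed corners, the knob top at top-crop (262,157) and scene-crop (451,304), and the block's top corners. The jaw stands near the closed end. I'll fit poses from these.

```bash
cat > h.py <<'E'
import numpy as np, cv2
from plant import get_obs, vision
from scipy.optimize import least_squares
def proj(c,T,P):
    f=200/np.tan(np.radians(c["vfov"])/2)
    p=(np.atleast_2d(P)-T[:3,3])@T[:3,:3]
    return np.c_[c["cx"]+f*p[:,0]/-p[:,2], c["cy"]+f*p[:,1]/p[:,2]]
def tri(obs,z0=50):
    # obs: list of (c,T,uv)
    fun=lambda P:np.concatenate([(proj(c,T,P)[0]-uv) for c,T,uv in obs])
    r=least_squares(fun,[500,100,z0]);return r.x,r.fun
def c2w(cl,P):
    P=np.atleast_2d(P);c,s=np.cos(cl[2]),np.sin(cl[2])
    return np.c_[cl[0]+c*P[:,0]-s*P[:,1],cl[1]+s*P[:,0]+c*P[:,1],P[:,2]]
def w2c(cl,P):
    P=np.atleast_2d(P);c,s=np.cos(cl[2]),np.sin(cl[2]);d=P[:,:2]-cl[:2]
    return np.c_[c*d[:,0]+s*d[:,1],-s*d[:,0]+c*d[:,1],P[:,2]]
E
python3 - <<'E'
from h import *
np.set_printoptions(precision=1,suppress=True)
S=vision.capture("scene");T=vision.capture("top")
t=lambda a:np.array(a)/4.6+[235,120]-.4
s=lambda a:np.array(a)/4.6+[240,170]-.4
tk=t([[218,47],[645,178],[92,432],[530,563],[262,157]]);tp=[[90,145,12],[90,-120,12],[-150,145,12],[-150,-120,12],[15,85,95]]
sk=s([[42,290],[755,297],[451,304]]);sp=[[90,-120,12],[-150,145,12],[15,85,95]]
f=lambda q:np.r_[(proj(T,T["pose"],c2w(q,tp))-tk).ravel(),(proj(S,S["pose"],c2w(q,sp))-sk).ravel()]
r=least_squares(f,[550,50,0]);cl=r.x;print("clamp",cl,cl[2].round(4));print(r.fun.round(1));np.save("cl.npy",cl)
# per-camera
f2=lambda q:(proj(T,T["pose"],c2w(q,tp))-tk).ravel();print("top only",least_squares(f2,[550,50,0]).x.round(3))
f3=lambda q:(proj(S,S["pose"],c2w(q,sp))-sk).ravel();print("scene only",least_squares(f3,[550,50,0]).x.round(3))
k,e=tri([(T,T["pose"],t([262,157])),(S,S["pose"],s([451,304]))]);print("knob top",k,e,w2c(cl,k))
for n,a,b in [("x+y+",[447,288],[317,232]),("x+y-",[545,317],[232,180]),("x-y+",[400,434],[437,147]),("x-y-",[500,463],[352,93])]:
    p,e=tri([(T,T["pose"],t(a)),(S,S["pose"],s(b))]);print(n,p,w2c(cl,p),e)
print(c2w(cl,[[15,85,77]]))
E
```

```text
clamp [637.3  21.9  -0.3] -0.2755
[-0.8 -0.6  0.3 -1.4 -1.1 -0.5 -0.4  0.4 -0.  -0.1 -0.7 -1.2  0.6 -1.5
 -0.6 -0.7]
top only [636.1  20.8  -0.3]
scene only [639.6  23.7  -0.3]
knob top [674.6 100.4  93.2] [-0.3  0.1 -0.2 -0. ] [[14.6 85.7 93.2]]
x+y+ [614.8  -2.3  33.7] [[-15.  -29.4  33.7]] [-0.4  0.2 -0.4 -0. ]
x+y- [600.  -59.3  31. ] [[-13.7 -88.3  31. ]] [-0.1  0.1 -0.1 -0. ]
x-y+ [530.7  22.5  30.5] [[-102.7  -28.4   30.5]] [-0.4  0.2 -0.4 -0. ]
x-y- [515.5 -35.   32. ] [[-101.7  -87.9   32. ]] [-0.2  0.1 -0.2 -0. ]
[[674.8  99.6  77. ]]
```

```bash
python3 -m pendant '{"dp":[[-0.047,-0.020,0],[-0.095,-0.040,0],[-0.142,-0.060,0],[-0.190,-0.080,0],[-0.237,-0.100,0],[-0.284,-0.120,0],[-0.332,-0.141,0.005],[-0.379,-0.161,0.01]],"rotation":[[0,0,0.09],[0,0,0.19],[0,0,0.28],[0,0,0.37],[0,0,0.46],[0,0,0.55],[0,0,0.64],[0,0,0.73]]}' 0.0918
cat >> h.py <<'E'
def delta(target,yaw):
    o=get_obs();y=o["tcp_rot"][2];d=np.array(target)-o["tool_pos"];c,s=np.cos(y),np.sin(y)
    print("pos",o["tool_pos"].round(1),"yaw",y.round(3),"t",o["time"]);print("dp mm",np.round([c*d[0]+s*d[1],s*d[0]-c*d[1],-d[2]],1),"rotz",round(-((yaw-y+np.pi)%(2*np.pi)-np.pi),3),"q6",o["joint_positions"][5].round(2))
E
python3 - <<'E'
from h import *
delta([674.6,100.2,150],1.4)
cl=np.load("cl.npy");T=vision.capture("top")
for a in ([418,222],[412,190],[435,195],[392,262]):
    uv=np.array(a)/4.6+[235,120]-.4
    print(least_squares(lambda q:(proj(T,T["pose"],c2w(cl,[q[0],q[1],40]))[0]-uv),[0,0]).x)
E
```

```text
time: 1.2
tool_pos: [455.6, 262.8, 216.6]
tcp_rot: [3.141, -0.0, 2.17]
contact_force: [-0.0, 0.8, 0.4]
grip_width: 91.8
finger_force: 0.0
pos [455.6 262.8 216.6] yaw 2.17 t 1.2
dp mm [-257.8   89.3   66.6] rotz 0.77 q6 -0.22
[16.48001536 -3.64257234]
[33.36964546  5.13789025]
[34.39163781 -8.29910157]
[-10.08128278   3.67118105]
```

```bash
python3 -m pendant '{"dp":[[-0.037,0.013,0.008],[-0.074,0.026,0.017],[-0.111,0.038,0.025],[-0.147,0.051,0.033],[-0.184,0.064,0.042],[-0.221,0.077,0.05],[-0.258,0.089,0.058],[-0.258,0.089,0.0665]],"rotation":[[0,0,0.11],[0,0,0.22],[0,0,0.33],[0,0,0.44],[0,0,0.55],[0,0,0.66],[0,0,0.77],[0,0,0.77]]}'
python3 - <<'E'
from h import *
delta([674.6,100.2,67],1.4)
W=vision.capture("wrist");print({k:v for k,v in W.items() if k!="pixels"});cv2.imwrite("pics/w1.png",W["pixels"][:,:,::-1])
E
```

```text
time: 2.25
tool_pos: [675.0, 99.8, 148.9]
tcp_rot: [-3.141, 0.0, 1.4]
contact_force: [-0.6, -0.5, 0.4]
grip_width: 91.5
finger_force: 0.0
pos [675.   99.8 148.9] yaw 1.4 t 2.25
dp mm [ 0.3 -0.5 81.9] rotz -0.0 q6 0.21
{'vfov': 70.19378771566477, 'cx': 316.06891384395317, 'cy': 205.81180415269216, 'T_tool_cam': array([[-1.20352205e-03,  9.69567936e-01,  2.44819462e-01,
         6.59587872e+01],
       [ 9.99998655e-01,  1.43961624e-03, -7.85416799e-04,
         7.80838724e-01],
       [-1.11396102e-03,  2.44818187e-01, -9.69568365e-01,
        -1.57673942e+02],
       [ 0.00000000e+00,  0.00000000e+00,  0.00000000e+00,
         1.00000000e+00]])}
```

View pics/w1.png

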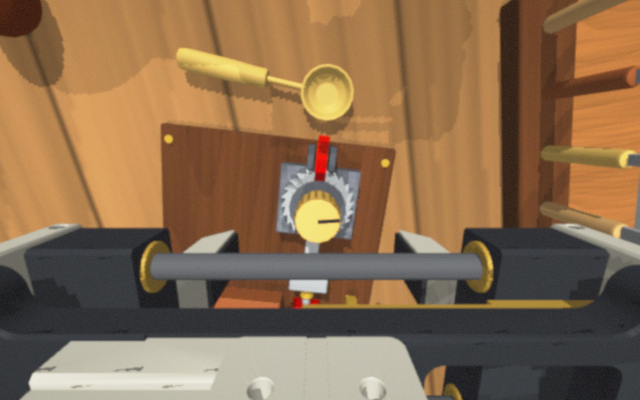

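The wrist view shows the knob top centred at about (318.5,217), the pawl above it at (322,160), and bed corners at (163,123) and (395,150).

```bash
python3 - <<'E'
from h import *
np.set_printoptions(precision=1,suppress=True)
W=vision.capture("wrist");o=get_obs();y=o["tcp_rot"][2];R=np.array([[np.cos(y),np.sin(y),0],[np.sin(y),-np.cos(y),0],[0,0,-1]])
B=np.eye(4);B[:3,:3]=R;B[:3,3]=o["tool_pos"];C=B@W["T_tool_cam"]
cl=np.load("cl.npy")
for uv,z in (([318.5,217],95),([163,123],12),([395,150],12)):
    p=least_squares(lambda q:proj(W,C,[q[0],q[1],z])[0]-uv,[650,100]).x;print(uv,p,w2c(cl,[*p,z]))
E
```

```text
[318.5, 217] [676.  105.3] [[14.6 90.8 95. ]]
[163, 123] [536.7 202.7] [[-145.9  146.6   12. ]]
[395, 150] [761.  137.9] [[ 87.5 145.3  12. ]]
```

```bash
python3 - <<'E'
import cv2
a=cv2.imread("pics/w1.png")[180:255,270:370];cv2.imwrite("pics/w1c.png",cv2.resize(a,None,fx=8,fy=8,interpolation=cv2.INTER_CUBIC))
E
```

```text
(no output)
```

View pics/w1c.png

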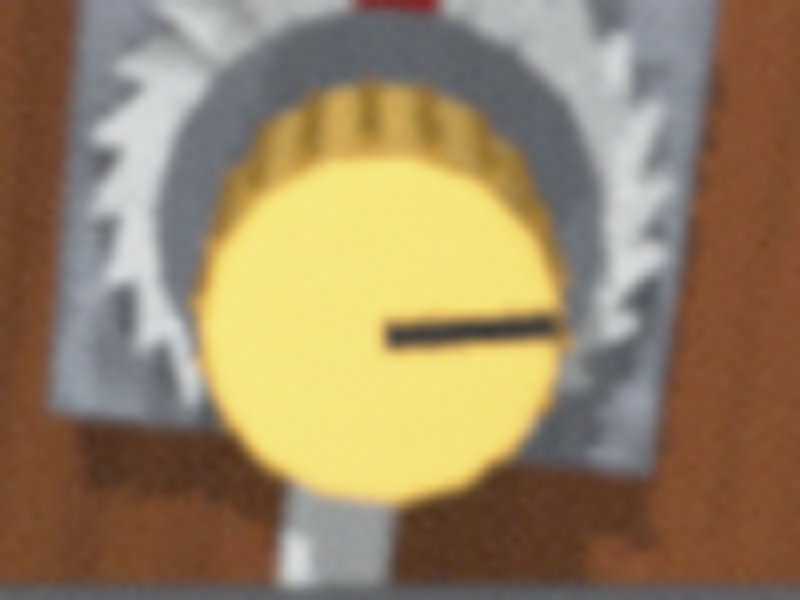

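The top disc centre in the crop is (381,329), which is full-image (317.3,220.7). That puts the knob at about (675,102.5), against 100.4 from the fixed cameras, so I'll take 101.4. Now I'll go down and grip it.

```bash
python3 -m pendant '{"dp":[[0.0016,-0.0004,0.025],[0.0016,-0.0004,0.055],[0.0016,-0.0004,0.075],[0.0016,-0.0004,0.082]],"rotation":[[0,0,0],[0,0,0],[0,0,0],[0,0,0]]}' 0.05
python3 -m pendant '{"dp":[[0,0,0],[0,0,0],[0,0,0],[0,0,0]],"rotation":[[0,0,0],[0,0,0],[0,0,0],[0,0,0]]}' 0.03
python3 -c "
from plant import get_obs;o=get_obs();print(o['contact_force'],o['moment'],o['tool_pos'])"
```

```text
time: 2.85
tool_pos: [672.2, 104.7, 67.4]
tcp_rot: [-3.139, 0.0, 1.405]
contact_force: [-0.6, 0.3, -0.3]
grip_width: 56.4
finger_force: 0.0
time: 3.35
tool_pos: [676.2, 103.5, 69.6]
tcp_rot: [3.135, -0.002, 1.403]
contact_force: [8.6, 1.5, -4.2]
grip_width: 35.4
finger_force: 30.0
[ 8.62109088  1.48017649 -4.20023138] [ 0.07508302 -0.8775626   0.04842366] [676.19890886 103.52936516  69.5564397 ]
```

```bash
python3 -m pendant '{"dp":[[0,0,0],[0,0,0],[0,0,0]],"rotation":[[0,0,0],[0,0,0],[0,0,0]]}'
python3 -c "
from plant import get_obs;o=get_obs();print(o['contact_force'],o['moment'],o['tool_pos'],o['dq'].round(3),o['joint_positions'])"
```

```text
time: 3.72
tool_pos: [676.2, 103.5, 69.6]
tcp_rot: [3.135, -0.002, 1.403]
contact_force: [7.9, 0.3, -5.2]
grip_width: 35.3
finger_force: 30.0
[ 7.85169062  0.34989623 -5.19495223] [ 0.04256291 -1.02595032  0.13883398] [676.21055125 103.51503104  69.56036707] [ 0.     0.001  0.001  0.    -0.002  0.   ] [3.98765348e-02 7.67480810e-01 1.23039296e+00 2.59675300e-04
 1.13715089e+00 2.07746126e-01]
```

The offset along the fingers shows in the force. Part of it comes from reading the pose before the arm had settled. I'll open, re-centre on (676,100.6), settle and regrip.

```bash
python3 -m pendant '{"dp":[[0,0,0],[-0.0025,0.00265,0],[-0.0025,0.00265,0],[-0.0025,0.00265,0],[-0.0025,0.00265,0],[-0.0025,0.00265,0]],"rotation":[[0,0,0],[0,0,0],[0,0,0],[0,0,0],[0,0,0],[0,0,0]]}' 0.046
python3 -c "
from plant import get_obs;o=get_obs();print(o['contact_force'],o['moment'],o['tool_pos'])"
python3 -m pendant '{"dp":[[0,0,0],[0,0,0],[0,0,0],[0,0,0]],"rotation":[[0,0,0],[0,0,0],[0,0,0],[0,0,0]]}' 0.03
python3 -c "
from plant import get_obs;o=get_obs();print(o['contact_force'],o['moment'],o['tool_pos'])"
```

```text
time: 4.47
tool_pos: [675.8, 100.6, 68.2]
tcp_rot: [-3.142, -0.0, 1.403]
contact_force: [0.3, -1.0, 0.1]
grip_width: 46.3
finger_force: 0.0
[ 0.28864077 -0.95533454  0.14772412] [-0.10444569  0.11671154  0.01363301] [675.82012579 100.60823633  68.24904235]
time: 4.97
tool_pos: [676.0, 100.6, 68.2]
tcp_rot: [3.141, -0.0, 1.403]
contact_force: [1.5, -0.1, -0.5]
grip_width: 35.4
finger_force: 30.0
[ 1.51852917 -0.13635831 -0.50233812] [-0.10169366 -0.08062389 -0.04062687] [675.98253795 100.55345618  68.21705419]
```

```bash
python3 -m pendant '{"dp":[[0,0,0.002],[0,0,0.004],[0,0,0.006],[0,0,0.007],[0,0,0.008],[0,0,0.0085],[0,0,0.0085],[0,0,0.0085]],"rotation":[[0,0,0],[0,0,0],[0,0,0],[0,0,0],[0,0,0],[0,0,0],[0,0,0],[0,0,0]]}'
python3 -c "
from plant import get_obs;o=get_obs();print(o['contact_force'],o['moment'],o['tool_pos'])"
```

```text
time: 5.98
tool_pos: [676.2, 100.5, 62.8]
tcp_rot: [3.14, -0.0, 1.403]
contact_force: [-5.2, -0.4, 17.0]
grip_width: 35.8
finger_force: 30.0
[-5.1615687  -0.39814945 17.04238842] [-0.20200581  1.30901775  0.01604658] [676.19070421 100.47667606  62.79712592]
```

```bash
python3 -m pendant '{"dp":[[0,0,0.0005],[0,0,0.001],[0,0,0.0015],[0,0,0.0015],[0,0,0.0015]],"rotation":[[0,0,0],[0,0,0],[0,0,0],[0,0,0],[0,0,0]]}'
python3 -c "
from plant import get_obs;o=get_obs();print(o['contact_force'],o['moment'],o['tool_pos'])
from plant import vision;import cv2
c=vision.capture('scene')['pixels'][170:300,240:410,::-1];cv2.imwrite('pics/s2.png',cv2.resize(c,None,fx=4.6,fy=4.6,interpolation=cv2.INTER_CUBIC))"
```

```text
time: 6.6
tool_pos: [676.2, 100.5, 61.2]
tcp_rot: [3.14, -0.0, 1.403]
contact_force: [-4.9, -0.9, 16.9]
grip_width: 35.3
finger_force: 30.0
[-4.90526241 -0.87322896 16.93188072] [-0.23682189  1.26967895 -0.01488815] [676.15741386 100.48864499  61.1680621 ]
```

View pics/s2.png

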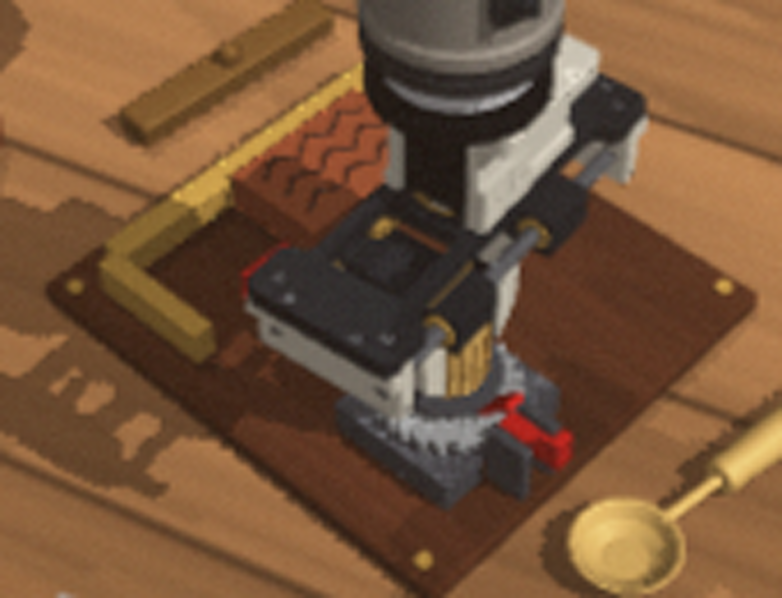

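The pawl end has moved from about (567,440) to (573,447) in the crop, so it is partly out. I'll measure that shift more precisely.

```bash
cat >> h.py <<'E'
def pawl():
    S=vision.capture("scene");cl=np.load("cl.npy")
    a=proj(S,S["pose"],c2w(cl,[[15,150,50],[15,160,50]]));u=(a[1]-a[0])/10
    x0,y0=352,255
    def crop(p):return cv2.resize(p[y0:y0+24,x0:x0+16].astype(np.float32),None,fx=1,fy=1)
    A=cv2.imread("pics/scene0.png")[:,:,::-1].astype(np.float32);B=S["pixels"].astype(np.float32)
    red=lambda I:np.clip(I[:,:,0]-(I[:,:,1]+I[:,:,2])/2-60,0,80)
    from scipy.ndimage import map_coordinates
    s=np.arange(-25,12,.25);r=[]
    for I in(A,B):
        M=red(I);prof=0
        for w in np.arange(-4,5,1):
            P=a[0]+s[:,None]*u+w*np.array([-u[1],u[0]])/np.linalg.norm(u)*.5
            prof=prof+map_coordinates(M,[P[:,1],P[:,0]],order=1)
        m=prof[s>-15];ss=s[s>-15];pk=m.max();i=np.where(m>pk/2)[0][-1];r.append(ss[i])
    print("pawl edge start/now mm",r,"px/mm",np.linalg.norm(u).round(2))
E
python3 -c "
from h import *;pawl()"
```

```text
pawl edge start/now mm [np.float64(4.75), np.float64(7.25)] px/mm 0.47
```

```bash
python3 -m pendant '{"dp":[[0,-0.0007,0.0005],[0,-0.0015,0.001],[0,-0.0015,0.0015],[0,-0.0015,0.002],[0,-0.0015,0.002]],"rotation":[[0,0,0],[0,0,0],[0,0,0],[0,0,0],[0,0,0]]}'
python3 -c "
from h import *;o=get_obs();print(o['contact_force'],o['moment'],o['tool_pos']);pawl()"
```

```text
time: 7.32
tool_pos: [676.1, 100.5, 60.8]
tcp_rot: [3.136, -0.001, 1.403]
contact_force: [-4.2, -2.0, 21.8]
grip_width: 35.6
finger_force: 30.0
[-4.18516542 -2.02571802 21.76455703] [-0.28027901  1.21472811 -0.01099327] [676.10630301 100.49402765  60.80063632]
pawl edge start/now mm [np.float64(4.75), np.float64(7.25)] px/mm 0.47
```

```bash
python3 - <<'E'
from h import *
W=vision.capture("wrist")["pixels"][:,:,::-1];S=vision.capture("scene")["pixels"][:,:,::-1];A=cv2.imread("pics/scene0.png")
r=lambda I:cv2.resize(I[225:285,310:370],(400,400),interpolation=cv2.INTER_CUBIC)
w=cv2.resize(W[130:260,240:400],None,fx=1,fy=1)
out=np.zeros((600,800,3),np.uint8);out[:400,:400]=r(A)[:400];out[:400,400:]=r(S)
w=cv2.resize(W[90:290,120:520],(400,200));out[400:,:400]=w;out[400:,400:]=cv2.resize(W[140:260,200:440],(400,200),interpolation=cv2.INTER_CUBIC)
cv2.imwrite("pics/cmp.png",out);cv2.imwrite("pics/w2.png",W)
E
```

```text
(no output)
```

View pics/cmp.png

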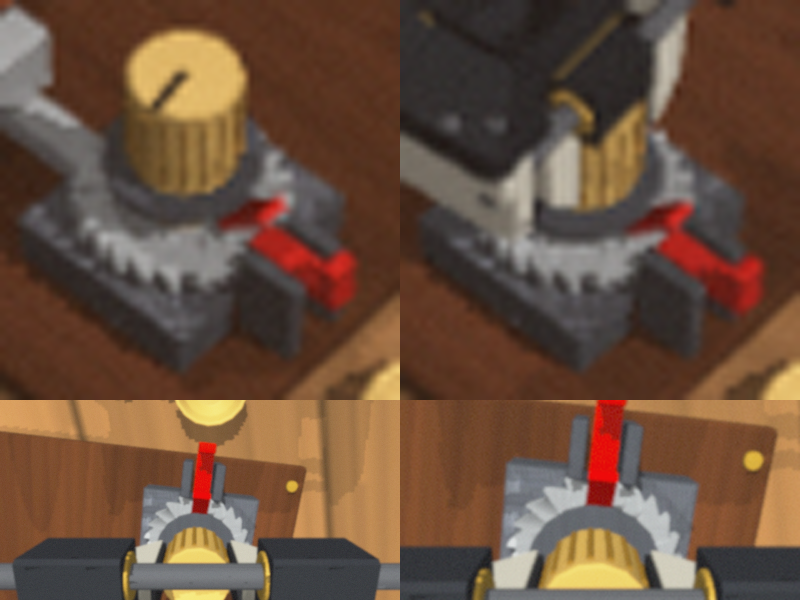

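The comparison shows the flange about 2.7 px lower, so the knob is pressed some 7 to 8 mm. The pawl end has moved about 1.9 px, roughly 4 mm out, so it is clear or nearly so. I'll try a small backward turn and watch the moment.

```bash
python3 -m pendant '{"dp":[[0,0,0],[0,0,0],[0,0,0],[0,0,0]],"rotation":[[0,0,-0.03],[0,0,-0.06],[0,0,-0.08],[0,0,-0.08]]}'
python3 -c "
from h import *;o=get_obs();print(o['contact_force'],o['moment'],o['tool_pos']);pawl()"
```

```text
time: 7.98
tool_pos: [675.9, 100.5, 59.2]
tcp_rot: [3.137, -0.0, 1.483]
contact_force: [-1.4, -1.9, 13.6]
grip_width: 35.6
finger_force: 30.0
[-1.39757943 -1.92561932 13.58866157] [-0.28220656  0.57460423  0.12109652] [675.86475871 100.54424767  59.21944893]
pawl edge start/now mm [np.float64(4.75), np.float64(9.5)] px/mm 0.47
```

```bash
python3 -m pendant '{"dp":[[0,0,0],[0,0,0],[0,0,0],[0,0,0],[0,0,0],[0,0,0],[0,0,0],[0,0,0]],"rotation":[[0,0,-0.08],[0,0,-0.2],[0,0,-0.34],[0,0,-0.48],[0,0,-0.62],[0,0,-0.76],[0,0,-0.9],[0,0,-1.0]]}'
python3 -c "
from h import *;o=get_obs();print(o['contact_force'],o['moment'],o['tool_pos'],o['joint_positions'][5]);pawl()"
```

```text
time: 9.02
tool_pos: [674.7, 100.0, 58.4]
tcp_rot: [3.141, 0.002, 2.486]
contact_force: [-4.8, -3.5, 12.8]
grip_width: 35.4
finger_force: 30.0
[-4.80369223 -3.49399497 12.83965949] [-0.67177908  0.8250607  -0.10697867] [674.69485784  99.9803176   58.43850115] -0.8796481388225791
pawl edge start/now mm [np.float64(4.75), np.float64(11.0)] px/mm 0.47
```

```bash
python3 -m pendant '{"dp":[[0,0,-0.0004],[0,0,-0.0008],[0,0,-0.0008],[0,0,-0.0008],[0,0,-0.0008]],"rotation":[[0,0,-0.05],[0,0,-0.13],[0,0,-0.22],[0,0,-0.3],[0,0,-0.3]]}'
python3 -c "
from h import *;o=get_obs();print(o['contact_force'],o['moment'],o['tool_pos'],o['joint_positions'][5])"
```

```text
time: 9.7
tool_pos: [674.4, 99.6, 59.0]
tcp_rot: [-3.14, 0.001, 2.784]
contact_force: [-4.5, -4.3, 12.4]
grip_width: 35.6
finger_force: 30.0
[-4.48733942 -4.25161857 12.41876045] [-0.75453585  0.87529359  0.10031278] [674.43053277  99.62070057  59.00244251] -1.1769019575724446
```

```bash
python3 -m pendant '{"dp":[[0.0006,-0.0013,0],[0.0006,-0.0013,0],[0.0006,-0.0013,0],[0.0006,-0.0013,0]],"rotation":[[0,0,-0.05],[0,0,-0.1],[0,0,-0.15],[0,0,-0.15]]}'
python3 -c "
from h import *;o=get_obs();print(o['contact_force'],o['moment'],o['tool_pos'],o['tcp_rot'][2])"
python3 -m pendant '{"dp":[[0,0,0],[0,0,0],[0,0,0]],"rotation":[[0,0,-0.05],[0,0,-0.1],[0,0,-0.1]]}'
python3 -c "
from h import *;o=get_obs();print(o['contact_force'],o['moment'],o['tool_pos'],o['tcp_rot'][2])"
```

```text
time: 10.2
tool_pos: [674.6, 99.3, 59.3]
tcp_rot: [3.141, 0.004, 2.932]
contact_force: [-1.1, -1.3, 10.7]
grip_width: 35.5
finger_force: 30.0
[-1.05205212 -1.31498264 10.70562183] [-0.22152783  0.18720217 -0.46092783] [674.60565293  99.29683367  59.254791  ] 2.9319379243559434
time: 10.58
tool_pos: [674.4, 99.2, 59.1]
tcp_rot: [3.141, 0.003, 3.032]
contact_force: [-1.8, -1.6, 11.4]
grip_width: 35.4
finger_force: 30.0
[-1.80745621 -1.64752919 11.35489119] [-0.34283677  0.26479317 -0.62005593] [674.35830413  99.1676202   59.07090083] 3.031611090394628
```

The moment has risen to 0.46–0.62 N m after about 1.55 rad, so the jaw is at its open end. I'll ease off the torque, let the knob up and open.

```bash
python3 -m pendant '{"dp":[[0,0,-0.002],[0,0,-0.004],[0,0,-0.006],[0,0,-0.008],[0,0,-0.010],[0,0,-0.011],[0,0,-0.011]],"rotation":[[0,0,0.03],[0,0,0.06],[0,0,0.06],[0,0,0.06],[0,0,0.06],[0,0,0.06],[0,0,0.06]]}'
python3 -c "
from h import *;o=get_obs();print(o['contact_force'],o['moment'],o['tool_pos'],o['tcp_rot'][2])"
python3 -m pendant '{"dp":[[0,0,0],[0,0,0],[0,0,-0.01],[0,0,-0.04],[0,0,-0.07],[0,0,-0.07],[0,0,-0.07]],"rotation":[[0,0,0],[0,0,0],[0,0,0],[0,0,0],[0,0,0],[0,0,0],[0,0,0]]}' 0.06
python3 - <<'E'
from h import *
pawl();cl=np.load("cl.npy")
delta([*c2w(cl,[[-130,-60,100]])[0]],2.866)
T=vision.capture("top");cv2.imwrite("pics/top1.png",T["pixels"][:,:,::-1])
W=vision.capture("wrist");cv2.imwrite("pics/w3.png",W["pixels"][:,:,::-1])
E
```

```text
time: 11.45
tool_pos: [674.1, 99.4, 67.6]
tcp_rot: [-3.141, 0.002, 2.973]
contact_force: [5.2, -2.2, -0.6]
grip_width: 35.5
finger_force: 30.0
[ 5.204605   -2.24142506 -0.63348567] [-0.40476728 -0.87654178 -0.05572966] [674.13511349  99.38405798  67.56198243] 2.9726316451572736
time: 12.32
tool_pos: [672.8, 99.9, 137.5]
tcp_rot: [-3.142, -0.001, 2.973]
contact_force: [-0.9, 0.6, -0.5]
grip_width: 60.1
finger_force: 0.0
pawl edge start/now mm [np.float64(4.75), np.float64(3.75)] px/mm 0.47
pos [672.6  99.8 136.9] yaw 2.973 t 12.375
dp mm [ 157.4 -128.6   36.9] rotz 0.107 q6 -1.37
```

Pawl is fully in and the moment is near 0. Next I'll move behind the block with the fingers closed.

```bash
python3 -m pendant '{"dp":[[0.032,-0.026,0],[0.064,-0.052,0],[0.096,-0.078,0],[0.128,-0.104,0],[0.1575,-0.1285,0.02],[0.1575,-0.1285,0.037],[0.1575,-0.1285,0.037],[0.1575,-0.1285,0.037]],"rotation":[[0,0,0.02],[0,0,0.04],[0,0,0.06],[0,0,0.08],[0,0,0.107],[0,0,0.107],[0,0,0.107],[0,0,0.107]]}' 0
python3 - <<'E'
from h import *
np.set_printoptions(precision=1,suppress=True)
cl=np.load("cl.npy");o=get_obs();print(w2c(cl,o["tool_pos"]),o["tcp_rot"],cl[2])
delta([*c2w(cl,[[-130,-60,19]])[0]],2.866)
E
```

```text
time: 13.48
tool_pos: [497.0, -0.3, 101.2]
tcp_rot: [3.141, 0.0, 2.866]
contact_force: [0.1, 0.7, -0.2]
grip_width: 0.7
finger_force: 0.0
[[-128.9  -59.5  101.2]] [3.1 0.  2.9] -0.27546257747039726
pos [497.   -0.3 101.2] yaw 2.866 t 13.475
dp mm [ 1.1 -0.5 82.2] rotz 0.0 q6 -1.45
```

```bash
python3 -m pendant '{"dp":[[0.001,0,0.03],[0.001,0,0.055],[0.001,0,0.072],[0.001,0,0.081],[0.001,0,0.081],[0.001,0,0.081]],"rotation":[[0,0,0],[0,0,0],[0,0,0],[0,0,0],[0,0,0],[0,0,0]]}'
python3 -m pendant '{"dp":[[-0.003,0,0],[-0.006,0,0],[-0.009,0,0],[-0.012,0,0],[-0.015,0,0],[-0.018,0,0],[-0.018,0,0]],"rotation":[[0,0,0],[0,0,0],[0,0,0],[0,0,0],[0,0,0],[0,0,0],[0,0,0]]}'
```

```text
time: 14.22
tool_pos: [496.2, -0.2, 20.7]
tcp_rot: [3.141, 0.001, 2.866]
contact_force: [1.4, 0.5, 0.6]
grip_width: 0.6
finger_force: 0.0
time: 15.1
tool_pos: [513.0, -5.1, 19.9]
tcp_rot: [3.142, 0.0, 2.866]
contact_force: [0.5, 0.5, 0.1]
grip_width: 0.5
finger_force: 0.0
```

```bash
python3 -m pendant '{"dp":[[-0.004,0,0],[-0.011,0,0],[-0.019,0,0],[-0.027,0,0],[-0.035,0,0],[-0.043,0,0],[-0.051,0,0],[-0.056,0,0]],"rotation":[[0,0,0],[0,0,0],[0,0,0],[0,0,0],[0,0,0],[0,0,0],[0,0,0],[0,0,0]]}'
python3 -m pendant '{"dp":[[-0.002,0,0],[-0.004,0,0],[-0.006,0,0],[-0.008,0,0],[-0.010,0,0],[-0.010,0,0]],"rotation":[[0,0,0],[0,0,0],[0,0,0],[0,0,0],[0,0,0],[0,0,0]]}'
python3 - <<'E'
from h import *
cl=np.load("cl.npy");o=get_obs();print(w2c(cl,o["tool_pos"]),o["contact_force"])
E
```

```text
time: 16.1
tool_pos: [567.2, -20.4, 20.0]
tcp_rot: [3.141, 0.0, 2.866]
contact_force: [-2.2, 1.4, 2.6]
grip_width: 0.6
finger_force: 1.2
time: 16.85
tool_pos: [576.8, -23.1, 20.1]
tcp_rot: [3.141, 0.001, 2.866]
contact_force: [0.3, 0.9, -0.0]
grip_width: 0.5
finger_force: 0.0
[[-45.91337527 -59.79373574  20.07281267]] [ 0.26835394  0.90708006 -0.04433921]
```

```bash
python3 -m pendant '{"dp":[[-0.001,0,0],[-0.002,0,0],[-0.003,0,0],[-0.004,0,0],[-0.005,0,0],[-0.006,0,0]],"rotation":[[0,0,0],[0,0,0],[0,0,0],[0,0,0],[0,0,0],[0,0,0]]}'
python3 -m pendant '{"dp":[[-0.0006,0,0],[-0.0012,0,0],[-0.0018,0,0]],"rotation":[[0,0,0],[0,0,0],[0,0,0]]}'
python3 - <<'E'
from h import *
cl=np.load("cl.npy");o=get_obs();print(w2c(cl,o["tool_pos"]),o["contact_force"])
E
```

```text
time: 17.6
tool_pos: [581.9, -24.6, 20.0]
tcp_rot: [3.142, -0.001, 2.866]
contact_force: [-5.3, 1.6, 3.5]
grip_width: 0.2
finger_force: 2.5
time: 17.98
tool_pos: [581.9, -24.6, 19.9]
tcp_rot: [-3.141, -0.005, 2.866]
contact_force: [-10.9, 2.5, 8.7]
grip_width: 0.6
finger_force: 5.4
[[-40.62199397 -59.77840108  19.92646502]] [-10.91098908   2.54497425   8.66029999]
```

The block is against the stop: the force rose to 11 N and the tool stopped at x≈-40.6, close to the expected -39.5. I'll back off, rise and check by camera.

```bash
python3 -m pendant '{"dp":[[0.002,0,0],[0.006,0,0],[0.014,0,0],[0.02,0,-0.02],[0.02,0,-0.06],[0.02,0,-0.11],[0.02,0,-0.125],[0.02,0,-0.125]],"rotation":[[0,0,0],[0,0,0],[0,0,0],[0,0,0],[0,0,0],[0,0,0],[0,0,0],[0,0,0]]}' 
python3 - <<'E'
from h import *
delta([675.2,100.2,140],2.9)
c=vision.capture("scene")["pixels"][180:270,240:360,::-1];t=cv2.imread("pics/top1.png")[120:210,280:400]
out=np.vstack([cv2.resize(I,(400*2,300*1) if 0 else (400,300),interpolation=cv2.INTER_CUBIC) for I in (c,t)])
T=vision.capture("top")["pixels"][120:210,280:400,::-1];w=cv2.imread("pics/w3.png")
o2=np.vstack([cv2.resize(T,(400,300),interpolation=cv2.INTER_CUBIC),cv2.resize(w,(400,300))])
cv2.imwrite("pics/chk.png",np.hstack([out,o2]))
E
```

```text
time: 18.98
tool_pos: [565.1, -19.7, 146.7]
tcp_rot: [3.141, 0.003, 2.866]
contact_force: [-1.0, -0.4, -0.4]
grip_width: 0.4
finger_force: 0.0
pos [565.1 -19.7 146.7] yaw 2.866 t 18.975
dp mm [-73.3 145.4   6.7] rotz -0.034 q6 -1.47
```

View pics/chk.png

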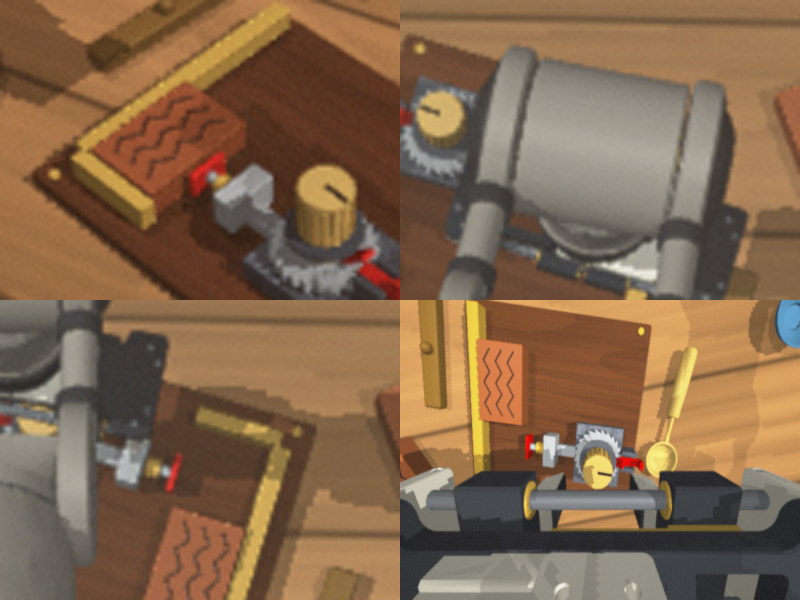

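The block is square, flush with the stop and lying along the fence. The jaw is open and the knob is up. Back to the knob.

```bash
python3 -m pendant '{"dp":[[-0.018,0.036,0],[-0.037,0.073,0],[-0.055,0.109,0],[-0.0738,0.1458,0.006],[-0.0738,0.1458,0.006],[-0.0738,0.1458,0.006],[-0.0738,0.1458,0.006]],"rotation":[[0,0,-0.03],[0,0,-0.03],[0,0,-0.03],[0,0,-0.03],[0,0,-0.03],[0,0,-0.03],[0,0,-0.03]]}' 0.06
python3 - <<'E'
from h import *
delta([675.8,100.4,68],2.9)
W=vision.capture("wrist");cv2.imwrite("pics/w4.png",W["pixels"][:,:,::-1])
E
```

```text
time: 19.95
tool_pos: [674.7, 99.4, 138.8]
tcp_rot: [-3.141, -0.001, 2.895]
contact_force: [-0.8, -0.2, -0.4]
grip_width: 59.3
finger_force: 0.0
pos [674.7  99.4 138.8] yaw 2.895 t 19.95
dp mm [-0.8  1.2 70.8] rotz -0.005 q6 -1.29
```

```bash
python3 -m pendant '{"dp":[[-0.0008,0.0012,0.025],[-0.0008,0.0012,0.05],[-0.0008,0.0012,0.065],[-0.0008,0.0012,0.071],[-0.0008,0.0012,0.071],[-0.0008,0.0012,0.071],[-0.0008,0.0012,0.071]],"rotation":[[0,0,0],[0,0,0],[0,0,0],[0,0,0],[0,0,0],[0,0,0],[0,0,0]]}' 0.05
python3 -c "
from h import *
delta([675.8,100.4,68],2.9);print(get_obs()['moment'])"
```

```text
time: 20.88
tool_pos: [676.8, 101.5, 68.9]
tcp_rot: [3.141, 0.001, 2.896]
contact_force: [0.3, -0.1, 0.5]
grip_width: 50.4
finger_force: 0.0
pos [676.8 101.5  68.9] yaw 2.896 t 20.875
dp mm [ 0.7 -1.3  0.9] rotz -0.004 q6 -1.29
[0.02998352 0.0249959  0.01881839]
```

Settle at the corrected spot, then close.

```bash
python3 -m pendant '{"dp":[[0.0007,-0.0013,0.0009],[0.0007,-0.0013,0.0009],[0.0007,-0.0013,0.0009]],"rotation":[[0,0,0],[0,0,0],[0,0,0]]}'
python3 -m pendant '{"dp":[[0,0,0],[0,0,0],[0,0,0],[0,0,0]],"rotation":[[0,0,0],[0,0,0],[0,0,0],[0,0,0]]}' 0.03
python3 -c "
from h import *
o=get_obs();print(o['contact_force'],o['moment'],o['tool_pos'],o['tcp_rot'][2])"
```

```text
time: 21.25
tool_pos: [675.4, 100.4, 67.1]
tcp_rot: [3.141, -0.0, 2.896]
contact_force: [0.2, 1.2, -0.8]
grip_width: 50.0
finger_force: 0.0
time: 21.75
tool_pos: [675.2, 99.4, 67.1]
tcp_rot: [-3.14, -0.0, 2.895]
contact_force: [-1.3, -5.0, 1.3]
grip_width: 35.4
finger_force: 30.0
[-1.34377226 -5.00724814  1.30995935] [-0.74559028  0.24710383  0.0571334 ] [675.19092287  99.39128611  67.14373318] 2.895475506174678
```

```bash
cat > m.py <<'E'
from plant import get_obs
o=get_obs();print("M",o['moment'].round(3),"yaw",o['tcp_rot'][2].round(3),"F",o['contact_force'].round(1),"z",o['tool_pos'].round(1))
E
python3 -m pendant '{"dp":[[0,-0.0013,0],[0,-0.0013,0],[0,-0.0013,0],[0,-0.0013,0],[0,-0.0013,0]],"rotation":[[0,0,0.1],[0,0,0.2],[0,0,0.285],[0,0,0.285],[0,0,0.285]]}' >/dev/null; python3 m.py
python3 -m pendant '{"dp":[[0,0,0]],"rotation":[[0,0,0]]}' >/dev/null;python3 m.py
python3 -m pendant '{"dp":[[0,0,0]],"rotation":[[0,0,0]]}' >/dev/null;python3 m.py
python3 -m pendant '{"dp":[[0,0,0],[0,0,0],[0,0,0],[0,0,0]],"rotation":[[0,0,0.09],[0,0,0.18],[0,0,0.262],[0,0,0.262]]}' >/dev/null; python3 m.py
python3 -m pendant '{"dp":[[0,0,0]],"rotation":[[0,0,0]]}' >/dev/null;python3 m.py
python3 -m pendant '{"dp":[[0,0,0]],"rotation":[[0,0,0]]}' >/dev/null;python3 m.py
```

```text
M [ 0.026 -0.035  0.001] yaw 2.612 F [-0.   0.3 -0.3] z [675.2  99.4  67.2]
M [ 0.092 -0.11   0.096] yaw 2.612 F [-0.1  0.9  0.4] z [675.2  99.4  67.2]
M [ 0.137 -0.138  0.027] yaw 2.611 F [ 1.   0.9 -0.5] z [675.2  99.4  67.2]
M [ 0.326 -0.28  -0.018] yaw 2.35 F [ 2.8  1.9 -0.4] z [675.3  99.5  67.2]
M [ 0.39  -0.3    0.016] yaw 2.35 F [1.7 2.2 0.2] z [675.3  99.4  67.2]
M [ 0.495 -0.384  0.078] yaw 2.35 F [ 1.5  2.8 -1.3] z [675.3  99.4  67.2]
```

```bash
python3 -m pendant '{"dp":[[0,0,0],[0,0,0],[0,0,0],[0,0,0]],"rotation":[[0,0,0.09],[0,0,0.18],[0,0,0.262],[0,0,0.262]]}' >/dev/null; python3 m.py
for i in 1 2 3 4 5; do python3 -m pendant '{"dp":[[0,0,0]],"rotation":[[0,0,0]]}' >/dev/null;python3 m.py;done
```

```text
M [ 0.518 -0.572  0.042] yaw 2.088 F [ 2.5  3.  -1. ] z [675.4  99.5  67.2]
M [ 0.683 -0.675  0.018] yaw 2.089 F [ 2.7  3.9 -0.9] z [675.4  99.5  67.2]
M [ 0.693 -0.725  0.066] yaw 2.088 F [ 3.3  4.1 -1.9] z [675.4  99.4  67.2]
M [ 0.696 -0.66   0.071] yaw 2.088 F [ 2.2  5.  -1.8] z [675.4  99.5  67.2]
M [ 0.682 -0.653  0.092] yaw 2.088 F [ 2.6  4.2 -1.6] z [675.4  99.5  67.2]
M [ 0.708 -0.658  0.098] yaw 2.088 F [ 3.3  4.7 -2.3] z [675.4  99.5  67.2]
```

The moment averages about 0.065 after three clicks, so this looks like a first light touch. I'll let go and check the pad against the earlier picture w4, from the same viewpoint.

```bash
python3 -m pendant '{"dp":[[0,0,0],[0,0,0],[0,0,-0.015],[0,0,-0.045],[0,0,-0.0715],[0,0,-0.0715]],"rotation":[[0,0,0],[0,0,0],[0,0,0],[0,0,-0.1],[0,0,-0.28],[0,0,-0.46]]}' 0.06 >/dev/null
python3 -m pendant '{"dp":[[0,0,0],[0,0,0],[0,0,0],[0,0,0],[0,0,0]],"rotation":[[0,0,-0.18],[0,0,-0.347],[0,0,-0.347],[0,0,-0.347],[0,0,-0.347]]}'
python3 - <<'E'
from h import *
print(get_obs()["tool_pos"],get_obs()["tcp_rot"])
W=vision.capture("wrist")["pixels"][:,:,::-1];cv2.imwrite("pics/w5.png",W)
A=cv2.imread("pics/w4.png")
f=lambda I:cv2.resize(I[165:265,190:323],(798,300) if 0 else (399*2,600))[150:450] 
f=lambda I:cv2.resize(I[195:245,190:323],(800,300),interpolation=cv2.INTER_CUBIC)
cv2.imwrite("pics/pad.png",np.vstack([f(A),f(W)]))
E
```

```text
time: 25.88
tool_pos: [675.1, 99.0, 138.9]
tcp_rot: [3.142, 0.0, 2.892]
contact_force: [0.3, -0.2, -0.3]
grip_width: 59.9
finger_force: 0.0
[675.1138907   99.04408413 138.86841515] [3.14152497e+00 1.62986627e-04 2.89202984e+00]
```

View pics/pad.png

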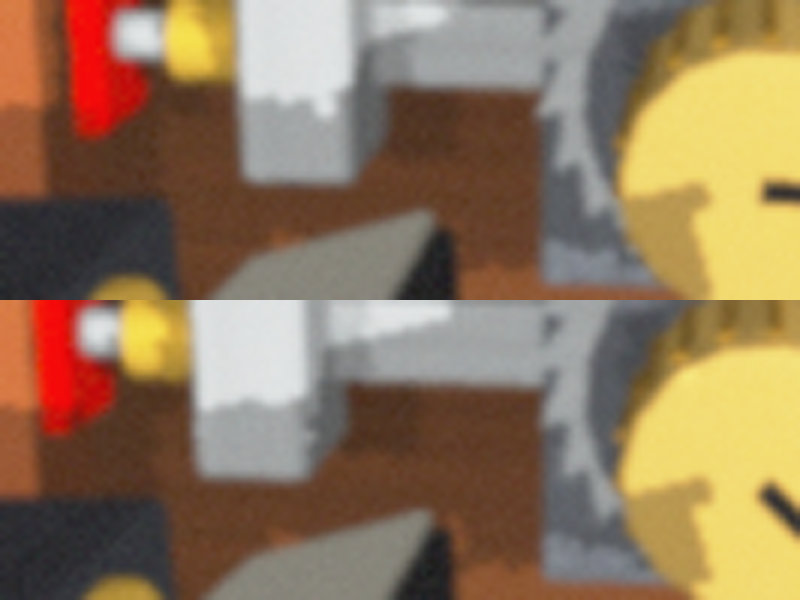

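The picture shows the jaw edge moving from 237 to 193 and the pad from 68 to 35, so the spring is compressed about 2 mm. I'll refine that with sub-pixel edges.

```bash
cat > e.py <<'E'
import cv2,numpy as np,sys
def cross(p,lv,x0,x1,up):
    for x in range(x0,x1):
        a,b=p[x],p[x+1]
        if (a<lv<=b) if up else (a>=lv>b): return x+(lv-a)/(b-a)
    return np.nan
R={}
for n in sys.argv[1:]:
    I=cv2.imread(f"pics/{n}.png").astype(float);B,G,Rr=I[...,0],I[...,1],I[...,2]
    out=[]
    for rows in ((196,201),(199,204),(202,207)):
        b,g,r=[c[rows[0]:rows[1]].mean(0) for c in (B,G,Rr)]
        red=r-1.0*g  # red high
        sat=r-b
        jaw=cross(b,110,215,240,True)      # into jaw (bright, blue high)
        pr=cross(g,90,195,222,True)        # red pad right edge: g rises (pin)
        col=cross(b-g+60,30,203,230,False) # pin->gold collar
        s=np.where(red>150)[0];s=s[(s>190)&(s<222)]
        pl=cross(red,120,190,215,True);pr2=cross(red,120,int(pl)+1 if pl==pl else 195,222,False)
        out.append([jaw,pl,pr2,col])
    R[n]=np.array(out);print(n);print(R[n].round(2))
E
python3 e.py w4 w5
```

```text
w4
[[228.29 200.54 207.99 216.55]
 [228.38 200.86 207.71 216.45]
 [228.41 201.2  208.53 216.45]]
w5
[[220.51 194.53 202.06 209.23]
 [220.71 194.96 202.   209.16]
 [221.   195.18 203.1  209.16]]
```

Compression is about 1.5 mm, so roughly 4.5–5 N at tooth 3. One more click should give about 12.5 N. I'll regrip and wind one tooth on.

```bash
python3 -m pendant '{"dp":[[0,0,0.025],[0,0.0003,0.05],[0,0.0003,0.066],[0,0.0003,0.0715],[0,0.0003,0.0715],[0,0.0003,0.0715]],"rotation":[[0,0,0],[0,0,0],[0,0,0],[0,0,0],[0,0,0],[0,0,0]]}' 0.05 >/dev/null
python3 -m pendant '{"dp":[[0,0,0],[0,0,0],[0,0,0],[0,0,0]],"rotation":[[0,0,0],[0,0,0],[0,0,0],[0,0,0]]}' 0.03;python3 m.py
python3 -m pendant '{"dp":[[0,0,0],[0,0,0],[0,0,0],[0,0,0],[0,0,0]],"rotation":[[0,0,0.08],[0,0,0.16],[0,0,0.24],[0,0,0.285],[0,0,0.285]]}'>/dev/null;python3 m.py
for i in 1 2 3 4; do python3 -m pendant '{"dp":[[0,0,0]],"rotation":[[0,0,0]]}' >/dev/null;python3 m.py;done
```

```text
time: 27.18
tool_pos: [675.4, 99.2, 67.6]
tcp_rot: [-3.142, 0.001, 2.894]
contact_force: [-1.4, -1.4, 3.7]
grip_width: 35.5
finger_force: 30.0
M [-0.231  0.226  0.014] yaw 2.894 F [-1.4 -1.4  3.7] z [675.4  99.2  67.6]
M [-0.263  0.052  0.136] yaw 2.609 F [-0.6 -1.5  3.2] z [675.4  99.3  67.6]
M [-0.29   0.1    0.117] yaw 2.61 F [-0.  -0.8  4.1] z [675.4  99.3  67.4]
M [-0.274  0.037  0.151] yaw 2.609 F [-0.5 -1.5  4.2] z [675.4  99.3  67.3]
M [-0.299 -0.033  0.107] yaw 2.609 F [ 0.5 -1.5  4.5] z [675.4  99.3  67.3]
M [-0.344 -0.077  0.179] yaw 2.609 F [ 0.2 -1.8  4.1] z [675.4  99.3  67.3]
```

```bash
python3 -m pendant '{"dp":[[0,0,0],[0,0,0],[0,0,-0.015],[0,0,-0.045],[0,0,-0.0715],[0,0,-0.0715],[0,0,-0.0715],[0,0,-0.0715]],"rotation":[[0,0,0],[0,0,0],[0,0,0],[0,0,-0.1],[0,0,-0.2],[0,0,-0.285],[0,0,-0.285],[0,0,-0.285]]}' 0.06
python3 - <<'E'
from h import *
W=vision.capture("wrist")["pixels"][:,:,::-1];cv2.imwrite("pics/w6.png",W);print(get_obs()["tool_pos"],get_obs()["tcp_rot"]);pawl()
cv2.imwrite("pics/s6.png",vision.capture("scene")["pixels"][:,:,::-1])
E
python3 e.py w4 w5 w6
```

```text
time: 29.3
tool_pos: [675.0, 99.4, 138.6]
tcp_rot: [3.142, -0.0, 2.892]
contact_force: [-0.0, 0.6, -0.2]
grip_width: 59.9
finger_force: 0.0
[674.95543609  99.43159208 138.36274204] [-3.14149297e+00 -7.27021030e-04  2.89249690e+00]
pawl edge start/now mm [np.float64(4.75), np.float64(3.75)] px/mm 0.47
w4
[[228.29 200.54 207.99 216.55]
 [228.38 200.86 207.71 216.45]
 [228.41 201.2  208.53 216.45]]
w5
[[220.51 194.53 202.06 209.23]
 [220.71 194.96 202.   209.16]
 [221.   195.18 203.1  209.16]]
w6
[[217.38 194.17 201.59 206.04]
 [217.44 194.24 201.32 205.81]
 [217.69 194.37 202.18 205.93]]
```

```bash
python3 -c "
from plant import workorder
print(workorder.close_job())"
```

```text
the job is handed in; nothing more can be done
None
```

I did the whole sequence and handed the job in after about 29 s of robot time: jaw wound fully open, block slid flush to the end stop, and knob wound on four clicks to an estimated 12–13 N. The knob was up and let go at hand-in; the judge returned no verdict.

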